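# Push a deburred gear through the wash chute's flap

## Task

The bright gear is deburred and ready for washing: push it with your fingertips across the feed deck and in under the chute's yellow swinging flap, until it tips over the edge inside and slides down into the blue wash basket, then draw the fingers back out so that the flap swings shut. Push it only, without pinching it up or lifting it off the deck, and leave the dark gear and everything else on the bench as they are.

Things in the scene. Friction and masses are not known exactly. Their poses are not given: they have to be found in the camera images.
- chute: Grey steel wash chute fixed on the bench: feed deck, flap frame, slide and basket in a row. Origin on the bench straight below the flap's hinge line, midway across; z up; x is the feed direction (deck at x -250 to 0, basket at x 96 to 218 mm); y is left of it. The flap frame's posts and lintel, 125 wide over all, fill x -10 to 0; outside the mouth's sides stand plain cheeks back to x 75.
- deck (a point): Centre of the bare steel feed deck's top, 125 mm before the mouth and 70 mm above the bench; axes as the chute's. The deck is 250 long, 280 wide, with rims 9 mm high along both sides and an open rear edge. Before the mouth two guides, 22 mm high, 4 thick, narrow from 264 apart (85 mm before the hinge line) to 97 apart (10 mm before it).
- flap (a joint): Yellow gravity flap in the mouth, 88 wide, 41 long, 3 thick, 100 g, on a level hinge 46 mm above the deck. It opens inward only (towards the basket). 0 = shut, its edge about 5 mm above the deck; about 0.9 rad with a gear under it; stop at 1.35. No spring or catch: its own weight shuts it within a second once nothing holds it up.
- mouth (a point): Centre of the mouth at deck level, right below the hinge line; axes as the chute's. Mouth 93 wide, 51 high, under a lintel whose top is 55 mm above the deck; a clear cover runs on level 75 mm inward. The level sill, slippery white plastic, runs 36 mm in; at its edge the white slide falls away at 35 degrees, to a lip 28 mm above the bench. A gear tips and slides off by itself once its centre is past that edge.
- basket (a point): Centre of the floor of the blue wash basket at the foot of the slide, 157 mm from the mouth in the feed direction and 8 mm above the bench. The basket is 122 long and 116 wide inside, open above, with walls 52 to 60 mm high.
- bright_gear: The deburred gear: bright silver helical gear lying flat on the deck, 76 in diameter, 24 thick, round hub 28 in diameter standing up to 29 mm; about 0.5 kg. Origin at the centre of its underside, z up. It starts in one of two places on the rear of the deck, left or right of the middle line.
- dark_gear: The other gear on the deck: the same shape and size but dark grey, not yet deburred, in the other place. Origin at the centre of its underside. To be left alone.
- plug_gauge: Plug gauge standing on the deck's front left corner outside the guide: steel and dark grey, 24 in diameter, 70 high. Origin at the centre of its underside. Bystander.
- spare_gear: A dark gear lying on the bench right of the robot, 76 in diameter, 29 high over its hub. Origin at the centre of its underside. Bystander.
- cup: Yellow plastic cup standing on the bench right of the basket, 72 in diameter at the rim, 75 high. Origin at the centre of its underside. Bystander.
- pin_block: Dark steel block 110 x 50 x 28 with two upright pins, 78 high in all, on the bench at the right. Origin at the centre of its underside. Bystander.
- brush: Flat brush with a wooden handle, about 200 long, lying on the bench at the left. Bystander.
Not all that is in view belongs to the job. Several things have the shape of the bright_gear; the one meant has the colours described above.

How it is judged:
On the way:
1. the fingers push the bright gear in under the flap, which it holds open (value of joint flap above 0.4 rad and x of bright_gear in the frame of chute between -0.03 and 0.09 m and contact force between the fingers and bright_gear above 0.3 N), for 0.05 s.
At the end, for the whole second after the job is handed in: The bright gear lies at rest in the blue basket (centre 115 to 200 mm past the hinge line, within 55 mm of the middle, centre of its underside less than 30 mm above the bench) and the flap hangs shut (within 0.08 rad) (x of bright_gear in the frame of chute between 0.115 and 0.2 m and y of bright_gear in the frame of basket between -0.055 and 0.055 m and height (world z) of bright_gear below 0.03 m and linear speed of bright_gear below 0.02 m/s and value of joint flap below 0.08 rad); the robot touches nothing.
It fails at once if the bright gear is lifted more than 12 mm off the deck (z of bright_gear in the frame of mouth above 0.012 m).
It fails at once if the dark gear is shifted by more than 12 mm (distance of dark_gear from where it was at the start of the episode above 0.012 m).
It fails at once if something else on the bench is shifted by more than 15 mm (distance of any of plug_gauge, spare_gear, cup, pin_block, brush from where it was at the start of the episode above 0.015 m).
It also fails if it takes over 45 s, if anything falls off the work surface, if the arm or the gripper's body presses on something with over 40 N, if the wrist force passes 120 N, or if a joint passes its speed limit or range.

## Robot

A 7-joint arm with a two-finger parallel gripper is mounted at the origin on the work surface. World frame = base frame: x ahead of the robot, y to its left, z up, the work surface at z = 0. Lengths are in m, angles in rad, forces in N, time in s.
With the tool pointing down it reaches from about 0.425 to 0.925 m from the base axis. Payload 6.8 kg.
Tool frame: the origin (TCP) lies midway between the tips of the shut fingers; the grasp point (between the pads) lies 19 mm behind it; z points along the fingers, x is the direction in which the jaws open and shut, and the axes are right-handed (so a half turn about z gives the same grasp; the last joint's range is limited). The gripper opens to 85 mm and grips with 20 to 120 N. Pads are 22 mm wide; open, the fingers measure 114 mm over their backs; the gripper's body (76 mm by 85 mm) begins 54 mm behind the grasp point. The pads swing forward as they close: fully open they stand 13 mm farther back than shut.
Start: joints at [1.196, 0.477, 0.022, 1.555, -0.011, 1.109, -0.083], TCP at [0.178, -0.651, 0.231] pointing down, gripper open.
Joint ranges: [-2.96, 2.96], [-0.34, 2.1], [-1.41, 1.46], [0.24, 2.44], [-1.37, 4.51], [0.17, 1.92], [-2.96, 2.96]. Speed limits (rad/s): [2.39, 2.39, 3.14, 3.14, 3.14, 3.14, 3.14].

## Interface

Orientations are given as a unit quaternion [w, x, y, z].
In Python, from station import bot, imaging, nets gives the robot as it stands. The module is installed in compiled form; this text tells all that it offers.
- The arm moves only by the tool apply_moves, never from a script. Its argument "moves" is text: rows parted by semicolons, each of 7 numbers parted by spaces: the gripper command: -1 is fully open, 1 is shut, values between are in proportion, then the shift along the tool's x, y, z normalised to -1 to 1, where 1 is 120 mm, then the turn, a rotation vector about the tool's x, y, z normalised to -1 to 1, where 1 is 4 degrees. In form: hand dx dy dz rx ry rz; .... A call has 1 to 12 rows; each row shifts and turns the commanded pose from where the row before left it, along the tool's axes as they then stand; what a row does not reach is not made up. A row lasts 1/12 s, in which the tool goes at most 41.7 mm and 7.16 degrees, less where a joint would pass 70% of its speed; a pose out of reach is approached as far as the arm can. A call with a number of a shift or a turn outside -1 to 1 is refused whole. A call with a gripper value outside its range is refused whole. The fingers move at their own pace and stop on an object; "force" is the grip in N (left out, the last holds). Time passes only in rows, so rows that do not move let the fingers close. It gives the time, the measured TCP pose, the force and the opening at its end, in the units of the state.
- bot.get_obs(): the state, without advancing time (a new reading comes with each control period).
- imaging.read_camera(name): name is "scene" or "top" or "wrist"; returns a dict with "image" (420x560x3 uint8, red, green, blue), "fx", "fy", "cx", "cy" (pixels), "view" (4x4, takes a point from world to camera coordinates); the wrist camera has in their place "mount" (4x4, takes a point from camera to tool coordinates, whose origin is the TCP and whose axes are the tool frame's). Camera axes: x right, y down, z forward; pixel columns grow to the right and rows downward; lengths in m; the calibration is good to about 2 mm. A picture is of the moment at which its call begins: read the wrist's pose just before it. There is no depth.
- bot.hand_in(): hands the job in, once; it reports no verdict.
Trained networks look in a picture, given as the dict that the camera call returned (one of the last four; its "shot" number tells which), for a name from the list of things; names that differ only in an ending like _2 or _b are one class to them, and where a whole thing is asked for, a point or a joint stands for the part that bears it (a point fixed in the world has none). Each returns a list of dicts, best first, with "score" (0 to 1); they miss things now and then, are a little off and sometimes report something else, mostly with a low value. They report only what shows in the picture. A call takes as long as a camera call. They do not tell look-alikes from the thing itself.
- nets.spot_in(picture, name): "rect" ([left, top, right, bottom] in pixels, round what is visible of it).
- nets.outline_of(picture, name): "region" (420x560 bool, what is visible of it) and "rect" ([left, top, right, bottom] in pixels, round what is visible of it).
- nets.spot_point(picture, name): "location" ([column, row] in pixels: a listed point, or the origin of a listed thing).
The state is a dict: "t": time; "q": joint angles; "joint_vel": joint speeds; "joint_torque": joint torques, N m; "eef_pos": TCP position; "tool_rot": TCP orientation; "contact_force": force on the tool from outside, world axes, zero at the start; "torque": the same for the moment, N m; "gripper_width": opening from 0.0 (shut) to 1.0 (fully open).
Only numpy, scipy, OpenCV 4.12 (cv2) and the standard library are available. Lean on these libraries where they do the work, as an engineer would, in place of code of your own. Each camera call takes 0.05 s, during which the arm holds its last target.

## Working session

There is one attempt and no reset: what is moved stays moved. The work goes in short steps, Python scripts to look and compute and a tool call to move; the robot and the scene stay as the last step left them, time stands still between calls to the robot, and variables do not carry over. Pictures are saved under pics/ and viewed, and the job is handed in when it is done.

Besides the shell and the picture viewer there is one more tool, called after "Request:" by a JSON object that holds its "name" and its "arguments". apply_moves: Moves the arm, as the interface text tells. Scaled input: -1 to 1 covers 120 mm each way for a shift and 4 degrees each way for a turn. Its arguments: {"type":"object","properties":{"moves":{"type":"string"},"force":{"type":"number"}},"required":["moves"]}

```bash
mkdir -p pics; python3 - <<'E'
from station import bot, imaging, nets
import cv2,pickle
o=bot.get_obs();print({k:o[k] for k in("t","eef_pos","tool_rot","contact_force","gripper_width")})
for c in("top","scene"):
    p=imaging.read_camera(c);cv2.imwrite(f"pics/{c}0.png",p["image"][:,:,::-1]);pickle.dump(p,open(f"{c}0.pkl","wb"))
    print(c,p["fx"],p["cx"],p["view"].round(3).tolist())
    for n in("bright_gear","dark_gear","deck","mouth","basket","plug_gauge","chute"):
        print(n,[([round(float(x)) for x in r["location"]],round(r["score"],2)) for r in nets.spot_point(p,n)])
E
```

```text
{'t': 0.0, 'eef_pos': array([ 0.17775597, -0.65057658,  0.23035021]), 'tool_rot': array([-4.69876991e-04,  7.94866925e-01, -6.06783156e-01, -7.42961174e-04]), 'contact_force': array([0.13455678, 0.87495306, 0.79865545]), 'gripper_width': 1.0024595572466133}
top 380.6606618536108 279.0641223089906 [[0.01, -1.0, 0.021, 0.011], [-0.992, -0.013, -0.126, 0.529], [0.126, -0.019, -0.992, 0.959], [0.0, 0.0, 0.0, 1.0]]
bright_gear [([231, 200], 0.96), ([219, 281], 0.94), ([142, 219], 0.7)]
dark_gear [([209, 145], 0.92)]
deck [([229, 174], 0.66)]
mouth [([277, 157], 0.82)]
basket [([329, 142], 0.75)]
plug_gauge [([249, 118], 0.59)]
chute [([275, 162], 0.94)]
scene 498.54833920752793 279.3329343072882 [[-0.614, 0.789, -0.011, 0.322], [0.426, 0.319, -0.847, -0.159], [-0.665, -0.525, -0.532, 1.677], [0.0, 0.0, 0.0, 1.0]]
bright_gear [([325, 232], 0.96), ([378, 221], 0.73), ([419, 287], 0.56)]
dark_gear [([313, 270], 0.74)]
deck [([315, 246], 0.73)]
mouth [([266, 238], 0.63)]
basket [([207, 250], 0.57), ([314, 246], 0.41)]
plug_gauge [([255, 269], 0.57), ([314, 246], 0.49)]
chute [([264, 264], 0.96), ([467, 315], 0.42), ([263, 241], 0.31)]
```

View pics/top0.png

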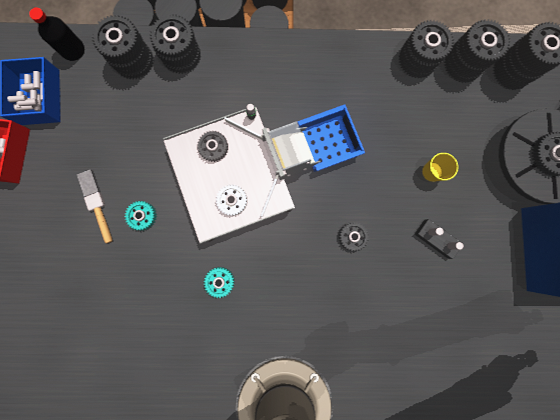

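View pics/scene0.png

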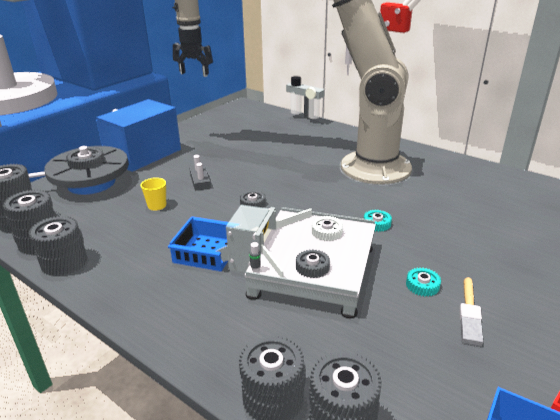

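```bash
python3 - <<'E'
import cv2
a=cv2.imread("pics/top0.png")[80:320,120:400];cv2.imwrite("pics/top0c.png",cv2.resize(a,None,fx=2.5,fy=2.5,interpolation=cv2.INTER_CUBIC))
E
```

```text
(no output)
```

View pics/top0c.png

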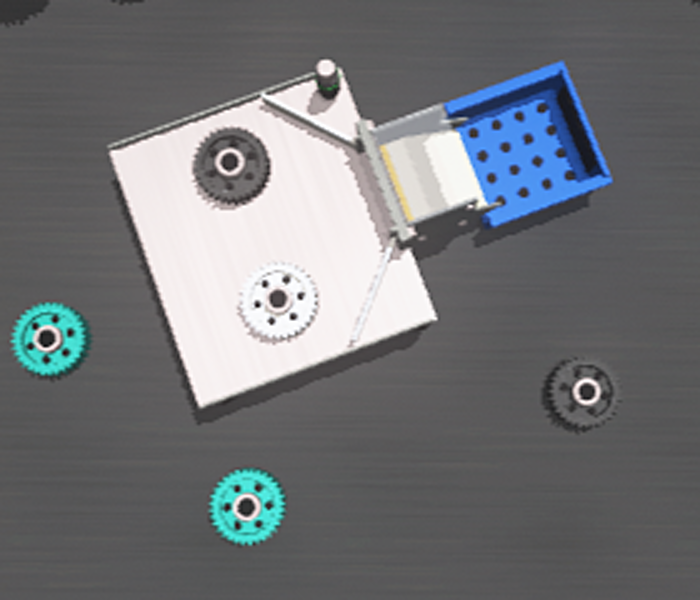

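The bright gear is the silver one at top (231,200), on the deck's right side. The dark grey gear at (212,146), the teal ones at (219,281) and (139,215), and the dark one on the bench at (352,237) are look-alikes. Only (231,200) is silver and on the deck, and the enlarged crop confirms it. Next I fit the chute pose.

```bash
cat > h.py <<'E'
import numpy as np,pickle,cv2
def proj(p,X):
    X=np.atleast_2d(X);c=X@p["view"][:3,:3].T+p["view"][:3,3]
    return np.c_[p["fx"]*c[:,0]/c[:,2]+p["cx"],p["fy"]*c[:,1]/c[:,2]+p["cy"]]
def ray(p,uv,z):
    d=p["view"][:3,:3].T@np.array([(uv[0]-p["cx"])/p["fx"],(uv[1]-p["cy"])/p["fy"],1]);o=-p["view"][:3,:3].T@p["view"][:3,3]
    return o+d*(z-o[2])/d[2]
def ch(P,X):
    c,s=np.cos(P[2]),np.sin(P[2]);X=np.atleast_2d(X).astype(float)
    return np.c_[P[0]+c*X[:,0]-s*X[:,1],P[1]+s*X[:,0]+c*X[:,1],X[:,2]]
E
python3 - <<'E'
from h import *
from scipy.optimize import least_squares
T=pickle.load(open("top0.pkl","rb"));S=pickle.load(open("scene0.pkl","rb"))
g=lambda u,v:(120+u/2.5,80+v/2.5)
pts=[((-.25,.14,.079),g(110,147)),((-.25,-.14,.079),g(200,407)),((0,-.14,.079),g(436,318)),
((-.01,.0625,.125),g(357,122)),((-.01,-.0625,.125),g(400,240)),((-.085,.132,.092),g(263,95))]
X=np.array([a for a,b in pts]);U=np.array([b for a,b in pts])
r=least_squares(lambda P:(proj(T,ch(P,X))-U).ravel(),[.65,0,-1.2],loss="soft_l1")
P=r.x;print(P,np.degrees(P[2]));print((proj(T,ch(P,X))-U).round(1).tolist())
np.save("P.npy",P)
c,s=np.cos(P[2]),np.sin(P[2])
def inv(w):d=w[:2]-P[:2];return np.array([c*d[0]+s*d[1],-s*d[0]+c*d[1]])*1000
for n,pp,uv,z in[("br",T,(231,200),.07),("brhub",T,g(278,299),.099),("brS",S,(325,232),.07),("dk",T,(209,145),.07),("dkhub",T,g(230,161),.099),("deck",T,(229,174),.07),("mouth",T,(277,157),.07),("basket",T,(329,142),.008)]:
    w=ray(pp,uv,z);print(n,w.round(3),inv(w).round(1))
segs=[]
def box(x0,x1,y0,y1,z):
    return [(x0,y0,z),(x1,y0,z),(x1,y1,z),(x0,y1,z)]
polys=[box(-.25,0,-.14,.14,.07),box(-.01,0,-.0625,.0625,.125),box(.096,.218,-.058,.058,.06),[(-.085,.132,.092),(-.01,.0485,.092),(-.01,-.0485,.092),(-.085,-.132,.092)]]
for n,p in(("top",T),("scene",S)):
    im=cv2.resize(p["image"][:,:,::-1].copy(),None,fx=4,fy=4,interpolation=cv2.INTER_CUBIC)
    for q in polys:
        cv2.polylines(im,[((proj(p,ch(P,q))+.5)*4).astype(np.int32)],True,(0,0,255),1)
    c0=(140,80) if n=="top" else (150,170)
    cv2.imwrite(f"pics/ov_{n}.png",cv2.resize(im[c0[1]*4:c0[1]*4+600,c0[0]*4:c0[0]*4+960],None,fx=.83,fy=.83))
E
```

```text
[ 0.62781033  0.02833995 -1.199275  ] -68.71339597868376
[[-1.1, -0.4], [-0.4, 0.3], [0.8, 0.0], [-0.2, -0.1], [0.9, 0.5], [-0.0, -0.4]]
br [0.514 0.138 0.07 ] [-143.2  -65.9]
brhub [0.512 0.134 0.099] [-140.8  -69.4]
brS [0.511 0.133 0.07 ] [-139.7  -70.4]
dk [0.655 0.197 0.07 ] [-147.8   86.3]
dkhub [0.649 0.185 0.099] [-138.5   76.2]
deck [0.58  0.145 0.07 ] [-125.6   -2. ]
mouth [0.626 0.024 0.07 ] [ 3.4 -3.3]
basket [ 0.684 -0.118  0.008] [157.3  -0.5]
```

View pics/ov_top.png

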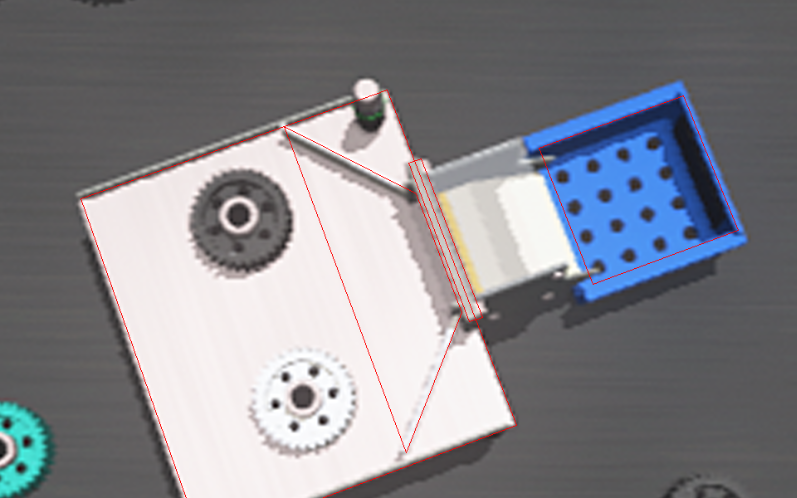

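View pics/ov_scene.png

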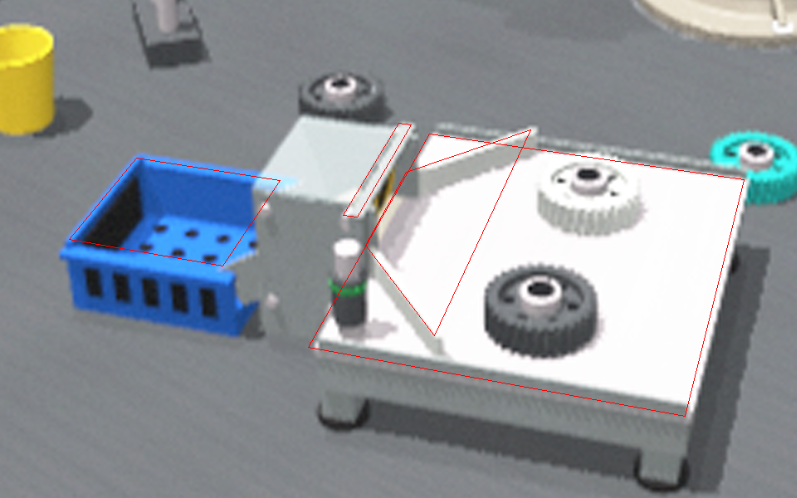

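```bash
cat >> h.py <<'E'
from scipy.spatial.transform import Rotation as R
def state():
    from station import bot
    o=bot.get_obs();q=o["tool_rot"];return o,np.array(o["eef_pos"]),R.from_quat([q[1],q[2],q[3],q[0]])
def rows(p,r,goal,n,rv,grip):
    """straight to goal in n rows with turn rv (units) per row"""
    out=[];step=(goal-p)/n
    for i in range(n):
        d=r.inv().apply(step)/.12
        out.append(" ".join(f"{v:.3f}" for v in [grip,*d,*rv]))
        r=r*R.from_rotvec(np.radians(4)*np.array(rv))
    print(";".join(out));return goal,r
def goalrot(P,tilt):
    c,s=np.cos(P[2]),np.sin(P[2]);f=np.array([c,s,0]);l=np.array([-s,c,0]);z=np.array([0,0,-1.])
    return R.from_matrix(np.c_[l,f,z])*R.from_euler("x",-tilt,degrees=True)
def tochute(P,w):
    c,s=np.cos(P[2]),np.sin(P[2]);d=w[:2]-P[:2];return np.array([c*d[0]+s*d[1],-s*d[0]+c*d[1],w[2]-.07])*1000
E
python3 - <<'E'
from h import *
P=np.load("P.npy");o,p,r=state()
p,r=rows(p,r,np.array([.5,-.3,.23]),12,(0,0,-1),-1)
g=ch(P,(-.225,-.069,.21))[0];print(g)
p,r=rows(p,r,g,12,(0,0,-1),-1)
print((r.inv()*goalrot(P,0)).as_rotvec(degrees=True))
E
```

```text
-1.000 -0.176 -0.280 0.001 0.000 0.000 -1.000;-1.000 -0.156 -0.292 0.001 0.000 0.000 -1.000;-1.000 -0.136 -0.302 0.001 0.000 0.000 -1.000;-1.000 -0.114 -0.311 0.001 0.000 0.000 -1.000;-1.000 -0.092 -0.318 0.001 0.000 0.000 -1.000;-1.000 -0.070 -0.323 0.001 0.000 0.000 -1.000;-1.000 -0.047 -0.328 0.001 0.000 0.000 -1.000;-1.000 -0.024 -0.330 0.001 0.000 0.000 -1.000;-1.000 -0.001 -0.331 0.001 0.000 0.000 -1.000;-1.000 0.022 -0.330 0.001 0.000 0.000 -1.000;-1.000 0.045 -0.328 0.001 0.000 0.000 -1.000;-1.000 0.068 -0.324 0.001 0.000 0.000 -1.000
[0.48183527 0.21294027 0.21      ]
-1.000 -0.171 -0.313 0.014 0.000 0.000 -1.000;-1.000 -0.149 -0.324 0.014 0.000 0.000 -1.000;-1.000 -0.126 -0.333 0.014 0.000 0.000 -1.000;-1.000 -0.103 -0.341 0.014 0.000 0.000 -1.000;-1.000 -0.079 -0.348 0.014 0.000 0.000 -1.000;-1.000 -0.054 -0.352 0.014 0.000 0.000 -1.000;-1.000 -0.029 -0.355 0.014 0.000 0.000 -1.000;-1.000 -0.005 -0.356 0.014 0.000 0.000 -1.000;-1.000 0.020 -0.356 0.014 0.000 0.000 -1.000;-1.000 0.045 -0.354 0.014 0.000 0.000 -1.000;-1.000 0.070 -0.350 0.014 0.000 0.000 -1.000;-1.000 0.094 -0.344 0.014 0.000 0.000 -1.000
[ 0.00454582 -0.00046958 -0.00328657]
```

Request:
{"name": "apply_moves", "arguments": {"moves": "0 -0.18 -0.28 0 0 0 -1;0 -0.16 -0.29 0 0 0 -1;0 -0.14 -0.30 0 0 0 -1;0 -0.11 -0.31 0 0 0 -1;0 -0.09 -0.32 0 0 0 -1;0 -0.07 -0.32 0 0 0 -1;0 -0.05 -0.33 0 0 0 -1;0 -0.02 -0.33 0 0 0 -1;0 0 -0.33 0 0 0 -1;0 0.02 -0.33 0 0 0 -1;0 0.05 -0.33 0 0 0 -1;0 0.07 -0.32 0 0 0 -1"}}

```text
t: 1.8
eef_pos: [0.5013, -0.2986, 0.2317]
tool_rot: [0.0, 0.973, -0.229, 0.0]
contact_force: [0.9, -0.4, -0.2]
gripper_width: 0.496
```

```bash
python3 - <<'E'
from h import *
P=np.load("P.npy");o,p,r=state();print(o["q"].round(2),p,(r.inv()*goalrot(P,0)).as_rotvec(degrees=True),o["gripper_width"],o["t"])
g=ch(P,(-.225,-.069,.21))[0]
p,r=rows(p,r,g,12,(0,0,-1),0)
E
```

```text
[ 0.68  0.35 -0.32  1.76  0.12  1.05 -0.14] [ 0.50134493 -0.2986133   0.23166743] [ 2.41732064e-02 -3.51826142e-02 -4.78071233e+01] 0.49592995396975914 1.8
0.000 -0.171 -0.312 0.015 0.000 0.000 -1.000;0.000 -0.149 -0.323 0.015 0.000 0.000 -1.000;0.000 -0.126 -0.333 0.015 0.000 0.000 -1.000;0.000 -0.102 -0.341 0.015 0.000 0.000 -1.000;0.000 -0.078 -0.347 0.015 0.000 0.000 -1.000;0.000 -0.054 -0.351 0.015 0.000 0.000 -1.000;0.000 -0.029 -0.354 0.015 0.000 0.000 -1.000;0.000 -0.004 -0.355 0.015 0.000 0.000 -1.000;0.000 0.020 -0.355 0.015 0.000 0.000 -1.000;0.000 0.045 -0.353 0.015 0.000 0.000 -1.000;0.000 0.070 -0.349 0.015 0.000 0.000 -1.000;0.000 0.094 -0.343 0.015 0.000 0.000 -1.000
```

Request:
{"name": "apply_moves", "arguments": {"moves": "0 -0.17 -0.30 0 0 0 -1;0 -0.15 -0.31 0 0 0 -1;0 -0.13 -0.32 0 0 0 -1;0 -0.10 -0.33 0 0 0 -1;0 -0.08 -0.33 0 0 0 -1;0 -0.05 -0.34 0 0 0 -1;0 -0.03 -0.34 0 0 0 -1;0 0 -0.34 0 0 0 -1;0 0.02 -0.34 0 0 0 -1;0 0.05 -0.34 0 0 0 -1;0 0.07 -0.34 0 0 0 -1;0 0.09 -0.33 0 0 0 -1"}}

```text
t: 2.8
eef_pos: [0.4812, 0.1953, 0.2317]
tool_rot: [0.0, 0.983, 0.186, 0.001]
contact_force: [1.2, -0.8, 0.3]
gripper_width: 0.499
```

```bash
python3 - <<'E'
from h import *
P=np.load("P.npy");o,p,r=state();print(o["q"].round(2),p,tochute(P,p),(r.inv()*goalrot(P,0)).as_rotvec(degrees=True),o["gripper_width"],o["t"])
g=ch(P,(-.235,-.069,.15))[0]
p,r=rows(p,r,g,12,(-1,0,0),0)
print(tochute(P,p),(r.inv()*goalrot(P,45)).as_rotvec(degrees=True))
E
```

```text
[ 0.1   0.3  -0.72  1.89  0.23  1.04 -0.34] [0.48118546 0.19531174 0.23169579] [-208.81005392  -76.00522724  161.69578998] [ 0.02532916 -0.05355497  0.16302846] 0.4993391482410053 2.8
0.000 0.005 -0.018 0.057 -1.000 0.000 0.000;0.000 0.005 -0.022 0.055 -1.000 0.000 0.000;0.000 0.005 -0.026 0.054 -1.000 0.000 0.000;0.000 0.005 -0.030 0.052 -1.000 0.000 0.000;0.000 0.005 -0.033 0.050 -1.000 0.000 0.000;0.000 0.005 -0.037 0.047 -1.000 0.000 0.000;0.000 0.005 -0.040 0.044 -1.000 0.000 0.000;0.000 0.005 -0.043 0.042 -1.000 0.000 0.000;0.000 0.005 -0.045 0.038 -1.000 0.000 0.000;0.000 0.005 -0.048 0.035 -1.000 0.000 0.000;0.000 0.005 -0.050 0.032 -1.000 0.000 0.000;0.000 0.005 -0.052 0.028 -1.000 0.000 0.000
[-235.  -69.   80.] [ 3.02532692 -0.1551395   0.07338251]
```

Request:
{"name": "apply_moves", "arguments": {"moves": "0 0.01 -0.02 0.06 -1 0 0;0 0 -0.02 0.06 -1 0 0;0 0.01 -0.03 0.06 -1 0 0;0 0 -0.03 0.06 -1 0 0;0 0.01 -0.03 0.05 -1 0 0;0 0 -0.04 0.05 -1 0 0;0 0.01 -0.04 0.05 -1 0 0;0 0 -0.04 0.04 -1 0 0;0 0.01 -0.05 0.04 -1 0 0;0 0 -0.05 0.04 -1 0 0;0 0.01 -0.05 0.03 -1 0 0;0 0 0 0 0 0 0"}}

```text
t: 3.8
eef_pos: [0.4775, 0.2206, 0.1493]
tool_rot: [0.369, 0.91, 0.174, 0.068]
contact_force: [-0.4, -0.1, -0.2]
gripper_width: 0.498
```

```bash
python3 - <<'E'
from h import *
from station import imaging
P=np.load("P.npy");o,p,r=state();print(o["q"].round(2),p,tochute(P,p),(r.inv()*goalrot(P,45)).as_rotvec(degrees=True),o["gripper_width"],o["t"])
for n in("top","scene","wrist"):
    T=imaging.read_camera(n);pickle.dump((T,p,r),open(n+"1.pkl","wb"))
    im=T["image"][:,:,::-1]
    if n=="wrist": cv2.imwrite("pics/w1.png",im);continue
    c0=(140,80) if n=="top" else (200,120)
    cv2.imwrite(f"pics/{n}1.png",cv2.resize(im[c0[1]:c0[1]+180,c0[0]:c0[0]+240],None,fx=3,fy=3,interpolation=cv2.INTER_CUBIC))
E
```

```text
[-0.54  0.61 -0.52  1.88  0.86  1.44 -1.13] [0.47752562 0.22056959 0.1493097 ] [-233.67336172  -70.24593151   79.30970119] [-0.91791069 -0.00594805  0.37173089] 0.49767909973552665 3.8
```

View pics/top1.png

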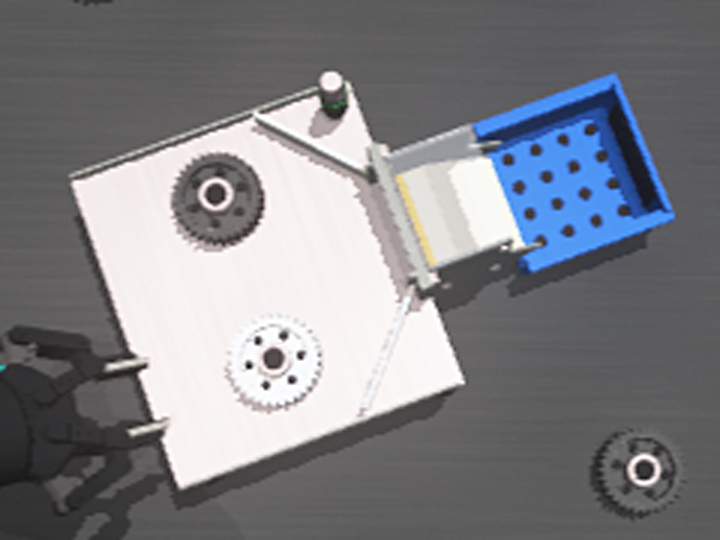

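View pics/scene1.png

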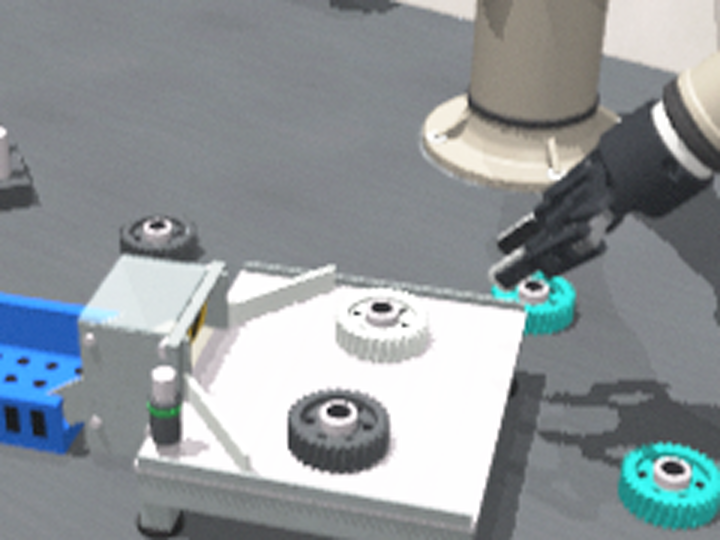

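View pics/w1.png

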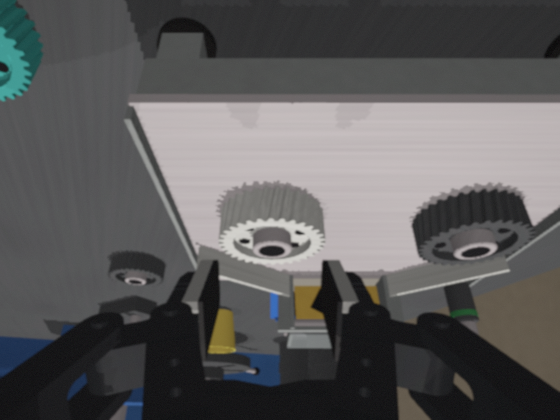

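```bash
cat >> h.py <<'E'
def wview(T,p,r):
    M=np.eye(4);M[:3,:3]=r.as_matrix();M[:3,3]=p;return dict(T,view=np.linalg.inv(M@T["mount"]))
E
python3 - <<'E'
from h import *
P=np.load("P.npy");T,p,r=pickle.load(open("wrist1.pkl","rb"));W=wview(T,p,r)
im=cv2.resize(T["image"][:,:,::-1].copy(),None,fx=1.4,fy=1.4)
def box(x0,x1,y0,y1,z):
    return [(x0,y0,z),(x1,y0,z),(x1,y1,z),(x0,y1,z)]
polys=[box(-.25,0,-.14,.14,.07),box(-.01,0,-.0625,.0625,.125),[(-.085,.132,.092),(-.01,.0485,.092)],[(-.01,-.0485,.092),(-.085,-.132,.092)],[(0,.044,.116),(0,.044,.075),(0,-.044,.075),(0,-.044,.116)]]
t=np.linspace(0,6.3,40)
for xy in((-.141,-.069),(-.139,.076)): polys.append(np.c_[xy[0]+.038*np.cos(t),xy[1]+.038*np.sin(t),0*t+.094])
for q in polys: cv2.polylines(im,[((proj(W,ch(P,q))+.5)*1.4).astype(np.int32)],True,(0,0,255),1)
cv2.imwrite("pics/ovw1.png",im)
E
```

```text
(no output)
```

View pics/ovw1.png

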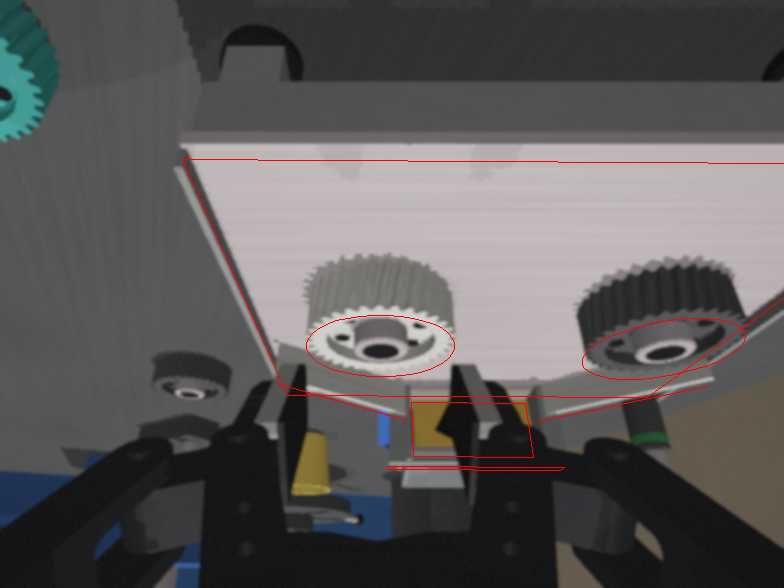

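Request:
{"name": "apply_moves", "arguments": {"moves": "0 0 -0.06 0.13 -0.2 0 0.1;0 0 -0.06 0.13 0 0 0;0 0 -0.06 0.13 0 0 0;0 0 -0.05 0.09 0 0 0;0 0 0 0 0 0 0;0 0 0 0 0 0 0"}}

```text
t: 4.45
eef_pos: [0.487, 0.1981, 0.0912]
tool_rot: [0.375, 0.909, 0.167, 0.071]
contact_force: [-0.1, 0.0, 0.5]
gripper_width: 0.501
```

```bash
cat > look.py <<'E'
import sys
from h import *
from station import imaging
k=sys.argv[1]
P=np.load("P.npy");o,p,r=state();print("chute",tochute(P,p).round(1),"rot",(r.inv()*goalrot(P,45)).as_rotvec(degrees=True).round(1),o["gripper_width"],o["t"],o["contact_force"].round(1))
out=[]
for n in("scene","wrist"):
    T=imaging.read_camera(n);im=T["image"][:,:,::-1]
    if n=="wrist": im=im[60:420,100:460]
    else: im=im[170:350,180:420]
    out.append(cv2.resize(im,None,fx=400/im.shape[1]*(1.0),fy=400/im.shape[1],interpolation=cv2.INTER_CUBIC))
h=max(i.shape[0] for i in out)
cv2.imwrite(f"pics/l{k}.png",np.hstack([cv2.copyMakeBorder(i,0,h-i.shape[0],0,0,0) for i in out]))
E
python3 look.py 2
```

```text
chute [-209.3  -69.6   21.2] rot [-0.2  0.1 -0.4] 0.5006473796678873 4.45 [-0.1  0.   0.5]
```

View pics/l2.png

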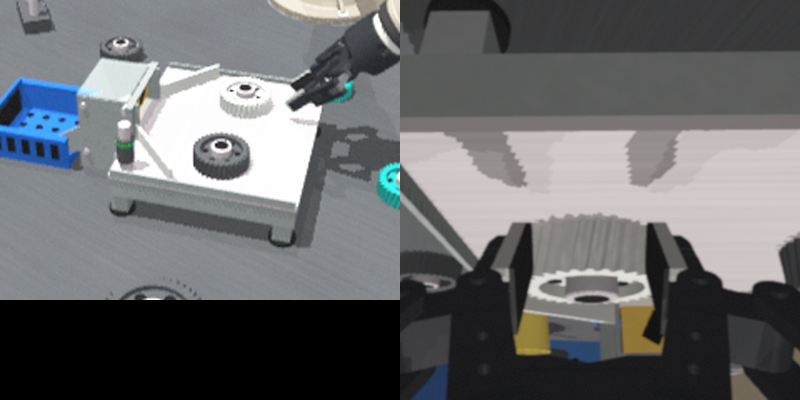

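Request:
{"name": "apply_moves", "arguments": {"moves": "0 0 -0.025 0.025 0 0 0;0 0 -0.025 0.025 0 0 0;0 0 0 0 0 0 0;0 0 0 0 0 0 0"}}

```text
t: 4.88
eef_pos: [0.487, 0.1993, 0.0831]
tool_rot: [0.374, 0.909, 0.168, 0.072]
contact_force: [-0.7, -0.5, -0.6]
gripper_width: 0.497
```

```bash
python3 look.py 3
```

```text
chute [-210.4  -69.1   13.1] rot [-0.2  0.  -0.4] 0.4966644052404385 4.8833 [-0.7 -0.5 -0.6]
```

View pics/l3.png

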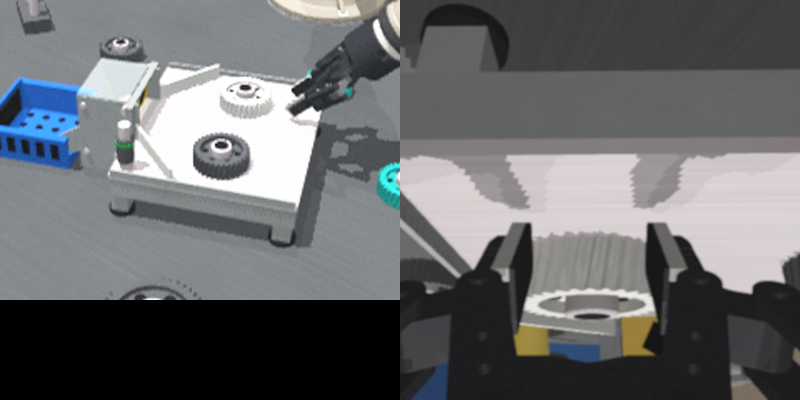

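Request:
{"name": "apply_moves", "arguments": {"moves": "0 0 -0.015 0.015 0 0 0;0 0 -0.015 0.015 0 0 0;0 0 0 0 0 0 0;0 0 0 0 0 0 0"}}

```text
t: 5.32
eef_pos: [0.487, 0.1991, 0.0779]
tool_rot: [0.374, 0.909, 0.168, 0.071]
contact_force: [-0.2, -0.7, 0.2]
gripper_width: 0.5
```

Request:
{"name": "apply_moves", "arguments": {"moves": "0 0 -0.012 0.012 0 0 0;0 0 0 0 0 0 0;0 0 0 0 0 0 0"}}

```text
t: 5.57
eef_pos: [0.4871, 0.1991, 0.076]
tool_rot: [0.374, 0.909, 0.168, 0.072]
contact_force: [-0.8, 0.9, -0.8]
gripper_width: 0.496
```

```bash
python3 look.py 4; python3 - <<'E'
from station import imaging
import cv2
im=imaging.read_camera("scene")["image"][:,:,::-1][190:290,290:420]
cv2.imwrite("pics/z4.png",cv2.resize(im,None,fx=6,fy=6,interpolation=cv2.INTER_CUBIC))
E
```

```text
chute [-210.2  -69.1    6. ] rot [-0.2  0.  -0.4] 0.4958662371489479 5.5667 [-0.8  0.9 -0.8]
```

View pics/z4.png

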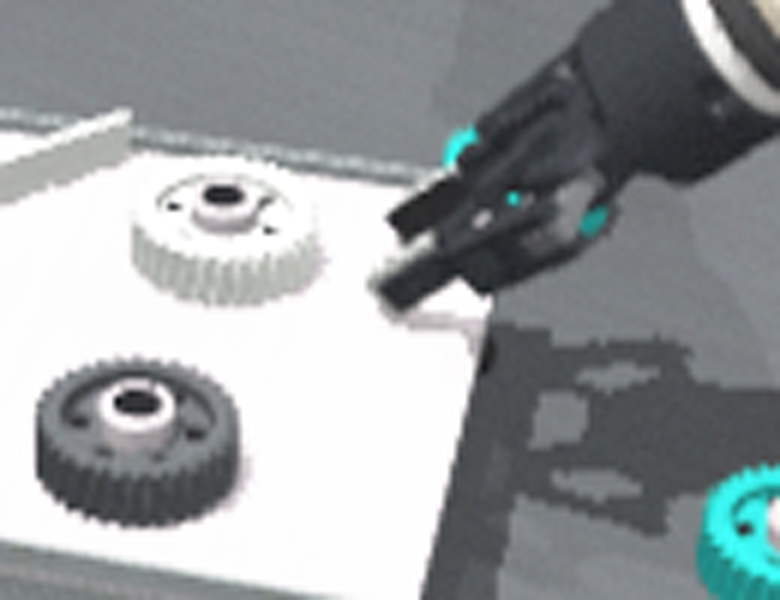

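Request:
{"name": "apply_moves", "arguments": {"moves": "0 0 -0.012 0.012 0 0 0;0 0 0 0 0 0 0;0 0 0 0 0 0 0"}}

```text
t: 5.97
eef_pos: [0.4873, 0.1993, 0.0745]
tool_rot: [0.374, 0.909, 0.168, 0.072]
contact_force: [-0.6, 0.6, 3.9]
gripper_width: 0.501
```

Request:
{"name": "apply_moves", "arguments": {"moves": "0 0 -0.012 0.012 0 0 0;0 0 0 0 0 0 0;0 0 0 0 0 0 0"}}

```text
t: 6.22
eef_pos: [0.4874, 0.1993, 0.0742]
tool_rot: [0.376, 0.909, 0.167, 0.073]
contact_force: [-4.6, 1.7, 17.4]
gripper_width: 0.5
```

Request:
{"name": "apply_moves", "arguments": {"moves": "0 0 0.027 -0.027 0 0 0;0 0 0.035 0.035 0 0 0;0 0 0.035 0.035 0 0 0;0 0 0.035 0.035 0 0 0;0 0 0.035 0.035 0 0 0;0 0 0.035 0.035 0 0 0;0 0 0.035 0.035 0 0 0;0 0 0 0 0 0 0"}}

```text
t: 6.88
eef_pos: [0.5003, 0.1645, 0.0764]
tool_rot: [0.375, 0.909, 0.167, 0.071]
contact_force: [0.1, 0.2, 0.3]
gripper_width: 0.499
```

```bash
python3 look.py 5; python3 - <<'E'
from station import imaging
import cv2
im=imaging.read_camera("top")["image"][:,:,::-1][80:260,140:380]
cv2.imwrite("pics/z5.png",cv2.resize(im,None,fx=3,fy=3,interpolation=cv2.INTER_CUBIC))
E
```

```text
chute [-173.2  -69.3    6.4] rot [-0.2  0.1 -0.5] 0.4994475106286573 6.8833 [0.1 0.2 0.3]
```

View pics/l5.png

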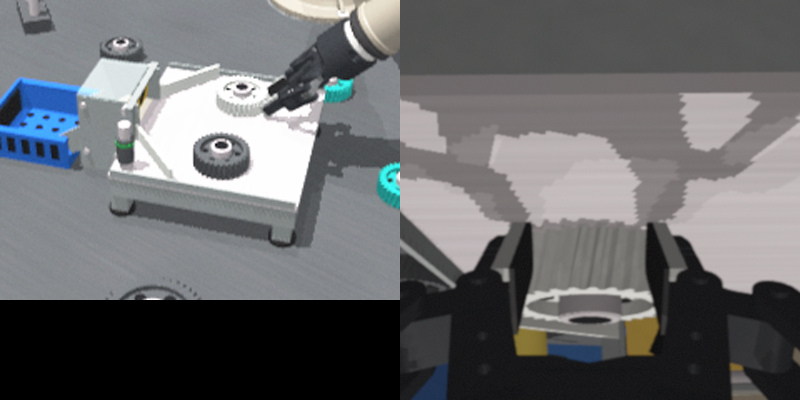

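View pics/z5.png

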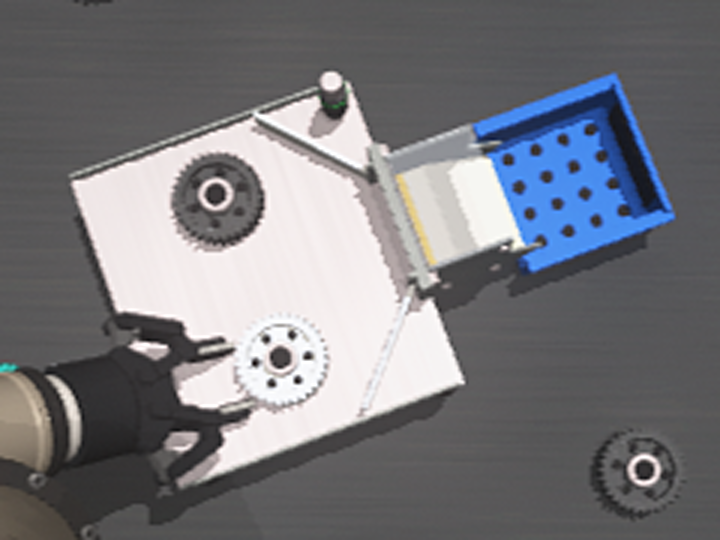

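```bash
cat >> h.py <<'E'
def plan(P,gears,off,z,tilt,grip):
    o,p,r=state();g0=goalrot(P,tilt)
    for i,(gx,gy,yaw) in enumerate(gears):
        a=np.radians(yaw);t=ch(P,(gx/1e3-off*np.cos(a),gy/1e3-off*np.sin(a),z))[0]
        rn=R.from_euler("z",yaw,degrees=True)*g0
        d=r.inv().apply(t-p)/.12;v=(r.inv()*rn).as_rotvec(degrees=True)/4
        print(i," ".join(f"{x:.3f}" for x in [grip,*d,*v]),";")
        p,r=t,rn
E
python3 - <<'E'
from h import *
P=np.load("P.npy")
G=[(-135+.5*i,-69+.3*i,4*i) for i in range(1,6)]
G+=[(-132.5+93*k/16,-67.5+62*k/16,20) for k in range(1,17)]
plan(P,G,.038,.0765,45,0)
E
```

```text
0 0.000 -0.016 0.012 0.012 -0.043 0.713 -0.810 ;
1 0.000 -0.020 0.004 0.004 0.000 0.707 -0.707 ;
2 0.000 -0.020 0.004 0.004 0.000 0.707 -0.707 ;
3 0.000 -0.021 0.004 0.004 -0.000 0.707 -0.707 ;
4 0.000 -0.021 0.004 0.004 0.000 0.707 -0.707 ;
5 0.000 0.014 0.040 0.040 0.000 0.000 0.000 ;
6 0.000 0.014 0.040 0.040 0.000 0.000 0.000 ;
7 0.000 0.014 0.040 0.040 0.000 0.000 0.000 ;
8 0.000 0.014 0.040 0.040 0.000 0.000 0.000 ;
9 0.000 0.014 0.040 0.040 0.000 0.000 0.000 ;
10 0.000 0.014 0.040 0.040 0.000 0.000 0.000 ;
11 0.000 0.014 0.040 0.040 0.000 0.000 0.000 ;
12 0.000 0.014 0.040 0.040 0.000 0.000 0.000 ;
13 0.000 0.014 0.040 0.040 0.000 0.000 0.000 ;
14 0.000 0.014 0.040 0.040 0.000 0.000 0.000 ;
15 0.000 0.014 0.040 0.040 0.000 0.000 0.000 ;
16 0.000 0.014 0.040 0.040 0.000 0.000 0.000 ;
17 0.000 0.014 0.040 0.040 0.000 0.000 0.000 ;
18 0.000 0.014 0.040 0.040 0.000 0.000 0.000 ;
19 0.000 0.014 0.040 0.040 0.000 0.000 0.000 ;
20 0.000 0.014 0.040 0.040 0.000 0.000 0.000 ;
```

Request:
{"name": "apply_moves", "arguments": {"moves": "0 -0.016 0.012 0.012 0 0.7 -0.8;0 -0.02 0.004 0.004 0 0.7 -0.7;0 -0.02 0.004 0.004 0 0.7 -0.7;0 -0.02 0.004 0.004 0 0.7 -0.7;0 -0.02 0.004 0.004 0 0.7 -0.7;0 0.014 0.04 0.04 0 0 0;0 0.014 0.04 0.04 0 0 0;0 0.014 0.04 0.04 0 0 0;0 0.014 0.04 0.04 0 0 0;0 0.014 0.04 0.04 0 0 0;0 0.014 0.04 0.04 0 0 0;0 0 0 0 0 0 0"}}

```text
t: 8.03
eef_pos: [0.5279, 0.1304, 0.0766]
tool_rot: [0.358, 0.866, 0.323, 0.134]
contact_force: [0.8, 0.6, -0.2]
gripper_width: 0.502
```

```bash
cat > look2.py <<'E'
import sys
from h import *
from station import imaging,nets
k=sys.argv[1]
P=np.load("P.npy");o,p,r=state();print("chute",tochute(P,p).round(1),"rot vs 45",(r*goalrot(P,45).inv()).as_rotvec(degrees=True).round(1),o["gripper_width"],o["t"],o["contact_force"].round(1))
T=imaging.read_camera("top")
for d in nets.spot_point(T,"bright_gear")[:4]:
    print(tochute(P,ray(T,d["location"],.07)).round(0),[round(float(x),1) for x in d["location"]],round(d["score"],2))
a=cv2.resize(T["image"][90:240,150:360,::-1],None,fx=3,fy=3,interpolation=cv2.INTER_CUBIC)
cv2.imwrite(f"pics/t{k}.png",a)
E
python3 look2.py 6
```

```text
chute [-131.4  -56.     6.6] rot vs 45 [ 0.1 -0.  19.6] 0.5016760803798002 8.0333 [ 0.8  0.6 -0.2]
[-102.  -40.    0.] [243.0, 184.6] 0.91
[-364.  -31.    0.] [141.9, 218.1] 0.79
[-234. -239.    0.] [219.8, 279.2] 0.56
```

View pics/t6.png

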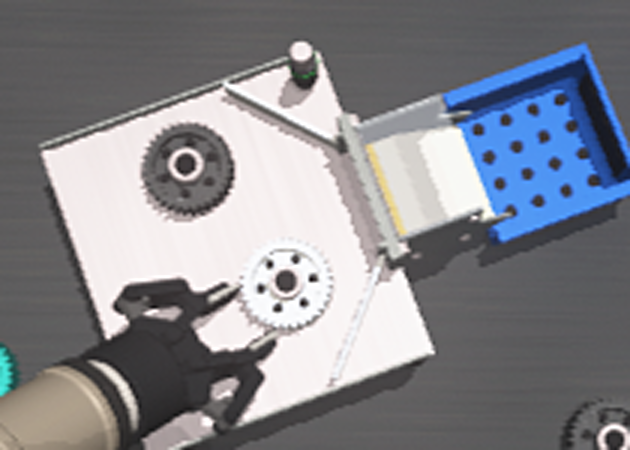

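Request:
{"name": "apply_moves", "arguments": {"moves": "0 0.014 0.04 0.04 0 0 0;0 0.014 0.04 0.04 0 0 0;0 0.014 0.04 0.04 0 0 0;0 0.014 0.04 0.04 0 0 0;0 0.014 0.04 0.04 0 0 0;0 0.014 0.04 0.04 0 0 0;0 0.014 0.04 0.04 0 0 0;0 0.014 0.04 0.04 0 0 0;0 0.014 0.04 0.04 0 0 0;0 0 0 0 0 0 0"}}

```text
t: 8.97
eef_pos: [0.5793, 0.0942, 0.0764]
tool_rot: [0.358, 0.866, 0.323, 0.134]
contact_force: [0.1, 0.0, 0.8]
gripper_width: 0.499
```

```bash
python3 look2.py 7
```

```text
chute [-79.  -21.3   6.4] rot vs 45 [ 0.1 -0.  19.7] 0.49937293120777076 8.9667 [0.1 0.  0.8]
[-43. -10.   0.] [260.9, 165.5] 0.86
[-369.  -26.    0.] [139.6, 216.7] 0.46
```

View pics/t7.png

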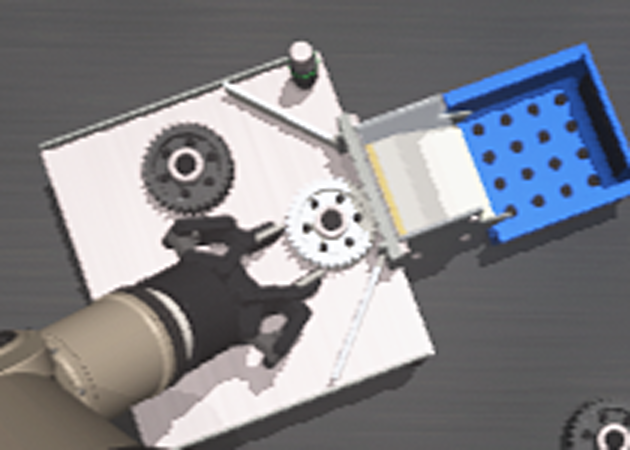

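```bash
python3 - <<'E'
from h import *
P=np.load("P.npy")
G=[(-43+6*i,[-6,-4,-2,-1,0,0,0,0][i-1],max(0,20-2.9*i)) for i in range(1,9)]
G+=[(5+6*k,0,0) for k in range(1,3)]
plan(P,G,.038,.0765,45,0)
E
```

```text
0 0.000 0.017 0.047 0.045 -0.031 -0.475 0.452 ;
1 0.000 0.017 0.038 0.038 0.000 -0.513 0.513 ;
2 0.000 0.020 0.037 0.037 -0.000 -0.513 0.513 ;
3 0.000 0.014 0.036 0.036 -0.000 -0.513 0.513 ;
4 0.000 0.017 0.036 0.036 -0.000 -0.513 0.513 ;
5 0.000 0.011 0.035 0.035 0.000 -0.513 0.513 ;
6 0.000 0.012 0.036 0.036 -0.000 -0.460 0.460 ;
7 0.000 0.000 0.035 0.035 0.000 0.000 0.000 ;
8 0.000 -0.000 0.035 0.035 0.000 0.000 0.000 ;
9 0.000 0.000 0.035 0.035 0.000 0.000 0.000 ;
```

Request:
{"name": "apply_moves", "arguments": {"moves": "0 0.017 0.045 0.045 0 -0.48 0.45;0 0.017 0.038 0.038 0 -0.51 0.51;0 0.02 0.037 0.037 0 -0.51 0.51;0 0.014 0.036 0.036 0 -0.51 0.51;0 0.017 0.036 0.036 0 -0.51 0.51;0 0.011 0.035 0.035 0 -0.51 0.51;0 0 0 0 0 0 0"}}

```text
t: 9.65
eef_pos: [0.6105, 0.0704, 0.0761]
tool_rot: [0.373, 0.904, 0.191, 0.079]
contact_force: [0.5, 0.4, 0.8]
gripper_width: 0.495
```

```bash
python3 look2.py 8; python3 look.py 8
```

```text
chute [-45.5  -0.8   6.1] rot vs 45 [0.1 0.  2.6] 0.4949468769918859 9.65 [0.5 0.4 0.8]
[-9.  5.  0.] [271.5, 155.8] 0.78
[-364.  -31.    0.] [142.2, 218.0] 0.54
chute [-46.2  -2.1   5.9] rot [-0.1 -1.9  2. ] 0.5009536436525793 9.75 [-0.4  0.9 -0.4]
```

View pics/t8.png

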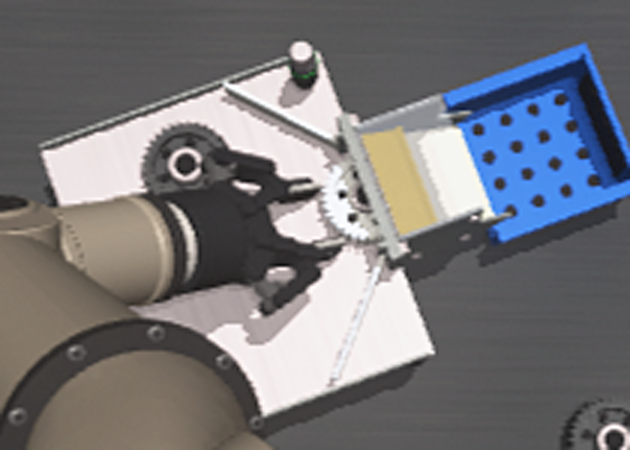

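View pics/l8.png

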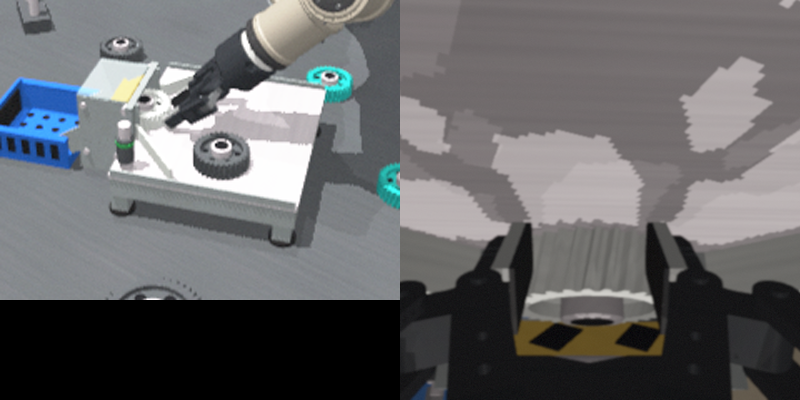

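Request:
{"name": "apply_moves", "arguments": {"moves": "0 0.008 0.035 0.035 0 -0.45 0.45;0 0.003 0.035 0.035 0 0 0;0 0 0.035 0.035 0 0 0;0 0 0.035 0.035 0 0 0;0 0 0.035 0.035 0 0 0;0 0 0 0 0 0 0"}}

```text
t: 10.35
eef_pos: [0.6215, 0.0412, 0.0762]
tool_rot: [0.376, 0.908, 0.172, 0.07]
contact_force: [0.4, 0.4, -0.4]
gripper_width: 0.499
```

```bash
python3 look2.py 9; python3 look.py 9
```

```text
chute [-14.3  -1.2   6.2] rot vs 45 [0.  0.1 0.1] 0.4993975189888686 10.35 [ 0.4  0.4 -0.4]
[-366.  -33.    0.] [141.7, 219.2] 0.58
[17. -0.  0.] [281.6, 154.1] 0.46
[-150.   83.    0.] [208.7, 146.5] 0.16
chute [-15.4  -0.9   6.1] rot [-0.1 -0.   0.2] 0.5000872152238137 10.45 [0.4 0.  0.4]
```

View pics/t9.png

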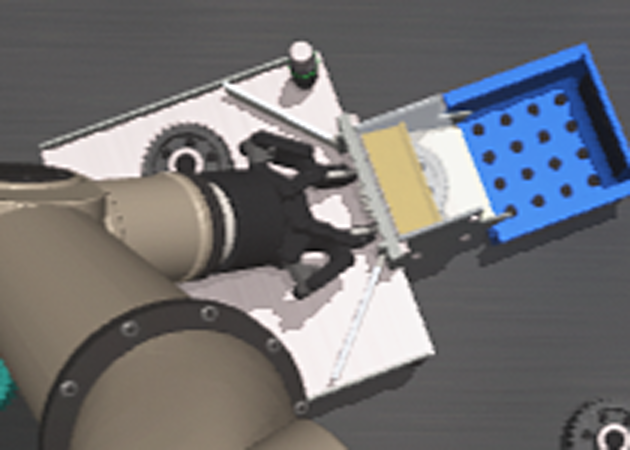

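View pics/l9.png

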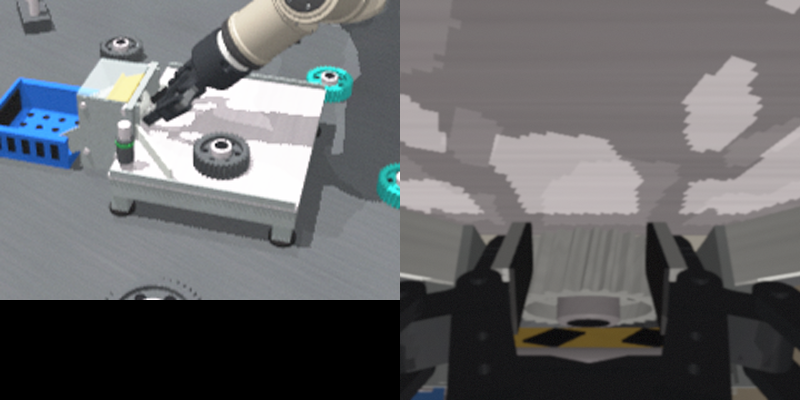

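Request:
{"name": "apply_moves", "arguments": {"moves": "0 0 0.035 0.035 0 0 0;0 0 0.035 0.035 0 0 0;0 0 0.035 0.035 0 0 0;0 0 0.02 0.02 0 0 0;0 0 0 0 0 0 0"}}

```text
t: 10.97
eef_pos: [0.6295, 0.0223, 0.0761]
tool_rot: [0.375, 0.908, 0.172, 0.07]
contact_force: [0.4, -0.4, -0.0]
gripper_width: 0.501
```

```bash
python3 look2.py 10; python3 look.py 10
```

```text
chute [ 6.3 -0.6  6.1] rot vs 45 [0.1 0.1 0.1] 0.500970498639525 10.9667 [ 0.4 -0.4 -0. ]
[ -3. -14.   0.] [276.0, 161.8] 0.73
chute [ 5.3 -0.6  5.9] rot [-0.1 -0.   0.2] 0.5035420329988776 11.0667 [ 1.   0.2 -0.3]
```

View pics/t10.png

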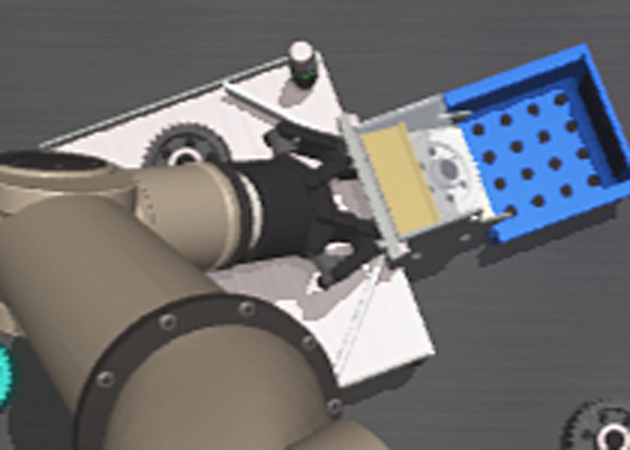

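View pics/l10.png

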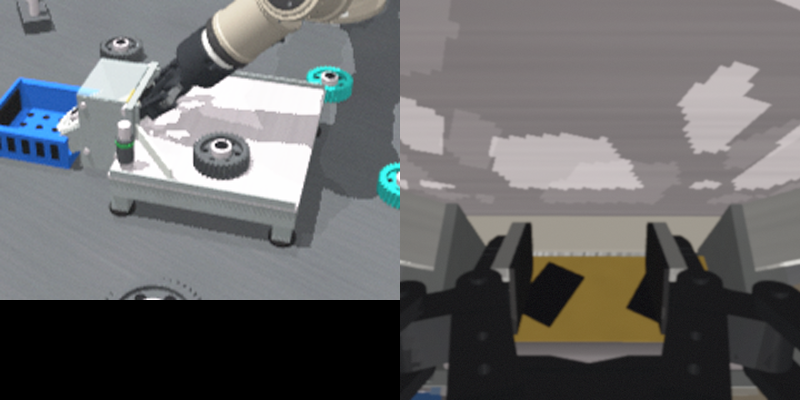

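Request:
{"name": "apply_moves", "arguments": {"moves": "0 0 -0.04 -0.04 0 0 0;0 0 -0.04 -0.04 0 0 0;0 0 -0.04 -0.04 0 0 0;0 0 -0.04 -0.04 0 0 0;0 0 -0.04 -0.04 0 0 0;0 0 -0.04 -0.04 0 0 0;0 0 -0.04 -0.04 0 0 0;0 0 0.05 -0.06 0 0 0;0 0 0.06 -0.06 0 0 0;0 0 0.06 -0.06 0 0 0;0 0 0.06 -0.06 0 0 0;0 0 0.06 -0.06 0 0 0"}}

```text
t: 12.17
eef_pos: [0.612, 0.0683, 0.1278]
tool_rot: [0.375, 0.908, 0.172, 0.071]
contact_force: [0.3, 0.7, -0.8]
gripper_width: 0.501
```

Request:
{"name": "apply_moves", "arguments": {"moves": "0 0 0.06 -0.06 0 0 0;0 0 0.06 -0.06 0 0 0;0 0 0.06 -0.06 0 0 0;0 0 -0.1 -0.2 0 0 0;0 0 -0.1 -0.2 0 0 0;0 0 -0.1 -0.2 0 0 0;0 0 -0.1 -0.2 0 0 0;0 0 -0.1 -0.2 0 0 0;0 0 0 0 0 0 0;0 0 0 0 0 0 0;0 0 0 0 0 0 0;0 0 0 0 0 0 0"}}

```text
t: 13.17
eef_pos: [0.5655, 0.1854, 0.1994]
tool_rot: [0.376, 0.908, 0.172, 0.07]
contact_force: [1.3, -0.3, 0.3]
gripper_width: 0.503
```

```bash
python3 look2.py 11; python3 look.py 11; python3 - <<'E'
from h import *
from station import imaging,nets
P=np.load("P.npy")
T=imaging.read_camera("top");S=imaging.read_camera("scene")
for n in("bright_gear","dark_gear","plug_gauge"):
    for d in nets.spot_point(T,n)[:4]: print(n,tochute(P,ray(T,d["location"],.012 if n[0]=="b" else .07)).round(0),d["location"],d["score"])
for d in nets.spot_point(S,"bright_gear")[:4]: print("scene",tochute(P,ray(S,d["location"],.012)).round(0),d["location"],d["score"])
cv2.imwrite("pics/top11.png",T["image"][:,:,::-1])
cv2.imwrite("pics/s11.png",cv2.resize(S["image"][190:290,160:320,::-1],None,fx=4.5,fy=4.5,interpolation=cv2.INTER_CUBIC))
E
```

```text
chute [-169.    -1.1  129.4] rot vs 45 [0.  0.1 0.1] 0.5032318040943996 13.1667 [ 1.3 -0.3  0.3]
[-365.  -26.    0.] [140.9, 216.2] 0.84
[164. -12.   0.] [336.6, 138.9] 0.73
[-21. 122.   0.] [251.0, 115.6] 0.37
chute [-169.1   -1.   129.3] rot [-0.1  0.   0.1] 0.49708198385866414 13.2667 [0.2 0.2 0.2]
bright_gear [181.   1. -58.] [336.9, 138.1] 0.95
bright_gear [-380.  -18.  -58.] [141.9, 217.2] 0.91
bright_gear [-239. -240.  -58.] [221.2, 278.2] 0.56
bright_gear [-134.   17.  -58.] [225.8, 172.5] 0.3
dark_gear [-146.   81.   -0.] [210.5, 146.8] 0.89
dark_gear [-129.    2.    0.] [227.1, 173.2] 0.67
plug_gauge [-27. 122.   0.] [248.9, 116.4] 0.46
scene [175.  -4. -58.] [198.8, 246.2] 0.86
scene [-259. -234.  -58.] [379.8, 223.8] 0.77
scene [-380.    9.  -58.] [420.0, 287.7] 0.7
```

View pics/t11.png

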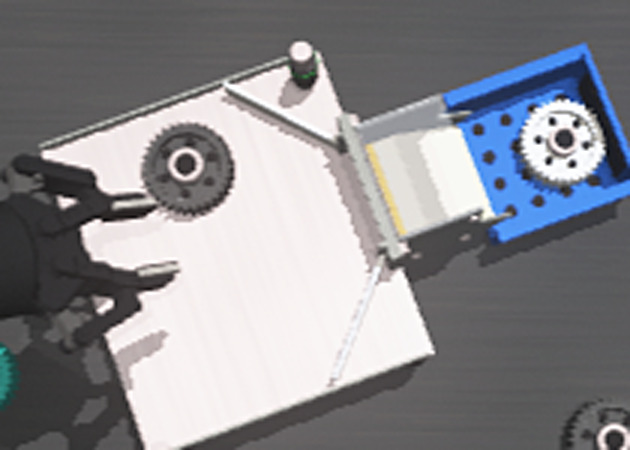

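View pics/s11.png

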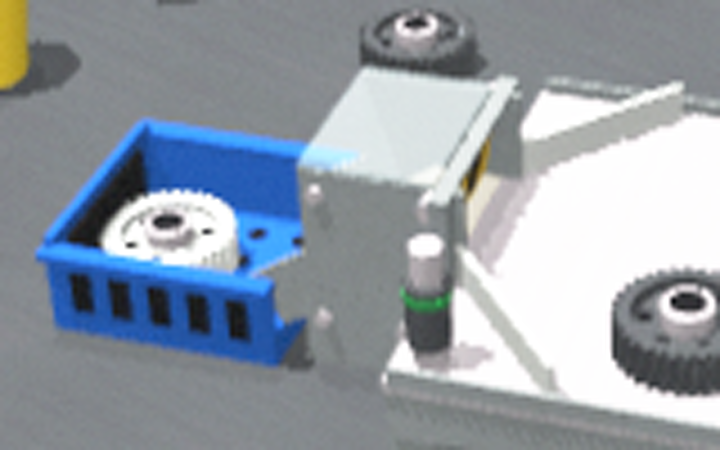

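View pics/l11.png

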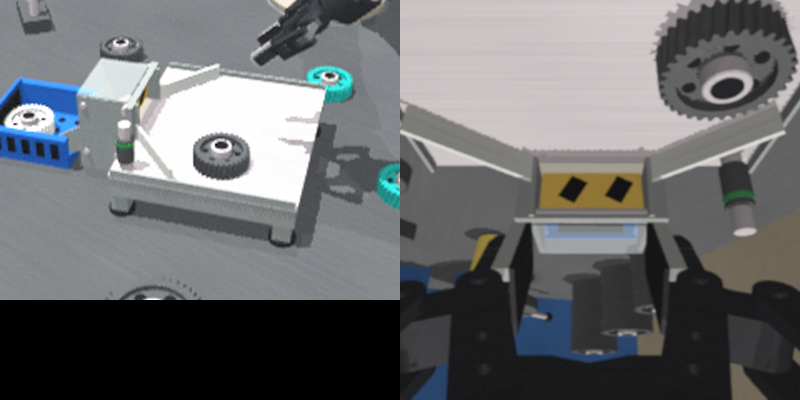

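View pics/top11.png

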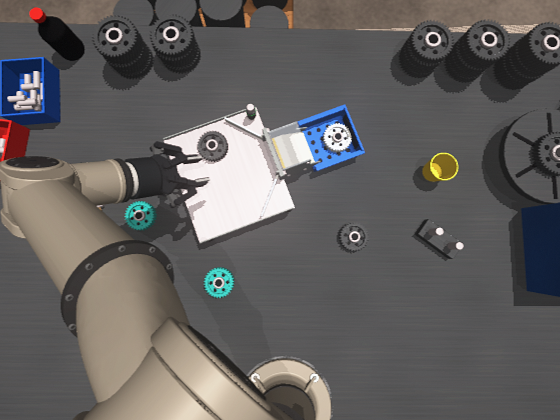

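The gear lies flat in the basket, at x≈175–181 and y within a few mm of the middle. The flap hangs shut as it did at the start, and the dark gear and bystanders have not moved.

```bash
python3 - <<'E'
from station import bot
print(bot.hand_in()); o=bot.get_obs();print(o["t"],o["contact_force"])
E
```

```text
the job is handed in; nothing more can be done
None
the job is handed in; nothing more can be done
```

I pushed the bright gear across the deck and in under the yellow flap with two half-open, tilted fingertips. It tipped over the edge and slid into the blue basket. I then drew the fingers back out and handed the job in at about t = 13.5 s. `hand_in` gave no verdict.

**Gear:** the last pictures show it lying flat in the basket. It is about 175 mm (scene camera) to 181 mm (top camera) past the hinge line, and within about 4 mm of the middle.

**Flap:** it looks shut, as at the start, in the wrist and top views. I could not read its angle directly.

**Dark gear and bystanders:** the dark gear sits at the same pixels as before. The spare gear, plug gauge, cup and pin block show no movement in the top view. The brush was hidden behind the arm in that picture, so I did not check it.

**Robot:** it ended clear of everything, with about 1 N or less at the wrist. While finding the deck height, the fingertips briefly pressed on it with about 17 N.

**Checks that disagreed:** the cameras differed by about 5 mm on the chute's position. In some pictures the network placed the bright gear in the wrong spot or reported look-alikes. I checked these against the pictures and ignored them.

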